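# Make up two seasoning trays

### The arm

A 6-joint arm with a two-finger parallel gripper is mounted at the origin on a cart in front of the work surface, level with it; the furniture and walls round the work are solid. World frame = base frame: x ahead of the robot, y to its left, z up, the work surface at z = 0. Lengths are in mm, angles in rad, forces in N, time in s.
With the tool pointing down it reaches from about 350 to 975 mm from the base axis. Payload 7.1 kg.
Tool frame: the origin (TCP) lies between the finger pads; the fingertips stand 19 mm ahead of it and the grasp point (between the pads) is the TCP (ctrl.finger_overhang is the distance from the TCP to the fingertips, in mm); z points along the fingers, y is the line along which they close (so a half turn about z gives the same grasp; the last joint's range is limited). The gripper opens to 88 mm and grips with 3 to 60 N. Pads are 20 mm wide; open, the fingers measure 115 mm over their backs; the gripper's body (75 mm by 178 mm) begins 61 mm behind the grasp point.
Start: joints at [-1.356, 0.423, 1.63, -0, 1.089, -0.019], TCP at [144.817, -607.975, 241.675] pointing down, gripper open.
Joint ranges: [-3, 3], [-0.9, 2.11], [0.09, 2.58], [-1.31, 4.45], [0.11, 2.69], [-2.54, 2.54]. Speed limits (rad/s): [2.39, 2.39, 3.01, 3.14, 3.14, 3.14].

### API

Orientations are given as a rotation vector (axis times angle).
In Python, from workcell import ctrl gives the robot as it stands. The module is installed in compiled form; this text tells all that it offers.
- The arm moves only by the tool arm_command, never from a script. Its argument "rows" is one flat list of numbers, 7 for each row, row after row: the turn, a rotation vector about the tool's x, y, z scaled (see below), then the shift along the tool's x, y, z scaled (see below), then the opening, from -1 (shut) to 1 (fully open). A call has 1 to 5 rows; each row is the pose to reach, as a shift and turn from the pose commanded when the call began, along the tool's axes at that moment, turning the shorter way round; what a row does not reach only later rows make up. The controller multiplies each number of a shift by 80 mm and each number of a turn by 180 degrees. A row lasts 1/10 s, in which the tool goes at most 50 mm and 8.59 degrees, less where a joint would pass 70% of its speed; a pose out of reach is approached as far as the arm can. A call with a number of a shift or a turn outside -1 to 1 is refused whole. A call with a gripper value outside its range is refused whole. The fingers move at their own pace and stop on an object; the grip force is fixed at half the most. Time passes only in rows, so rows that repeat a pose let the fingers close. It gives the time, the measured TCP pose, the force, the opening and the grip force at its end, in the units of the state.
- ctrl.get_obs(): the state, without advancing time (a new reading comes with each control period).
- ctrl.get_image(name): name is "scene" or "top"; returns (picture, depth): 420x560x3 uint8, red, green, blue; 420x560 float32, mm along the optical axis (not along the pixel's ray), 0 where there is no reading.
- ctrl.camera_params(name): a dict with "camera_matrix" (3x3 intrinsics, pixels), "k1" (the pictures are not rectified: a ray, as slopes to the right and down, at radius r is drawn at 1 + k1 r^2 times it, then the intrinsics apply), "world_to_cam" (4x4, takes a point from world to camera coordinates). Camera axes: x right, y down, z forward; pixel columns grow to the right and rows downward; lengths in mm; the calibration is good to about 2 mm. A picture is of the moment at which its call begins. camera_params takes no time and is no camera call.
- ctrl.close_job(): hands the job in; it is judged then, once.
The state is a dict: "t": time; "qpos": joint angles; "qvel": joint speeds; "joint_torque": joint torques, N m; "ee_pos": TCP position; "orientation": TCP orientation; "ft_force": force on the tool from outside, world axes, zero at the start; "moment": the same for the moment, N m; "width": finger opening in mm; "grasp_force": force on a finger pad.
Only numpy, scipy, OpenCV 4.12 (cv2) and the standard library are available. Lean on these libraries where they do the work, as an engineer would, in place of code of your own. Each camera call takes 0.05 s, during which the arm holds its last target. There are 200 camera calls.

### The job

Make up two seasoning kits from the things standing at the front of the worktop: put the salt shaker and the green-capped spice jar in the blue tray, and the white-lidded honey jar and the red-capped spice jar in the light wooden tray, one thing to a compartment. Keep them upright and set each one down gently so that it stands on the tray's floor. Leave the yellow-capped jar and the tomato where they are.

Things in the scene. Friction and masses are not known exactly. Their poses are not given: they have to be found in the camera images.
- tray_blue: Blue plastic tray, fixed to the worktop and always level. 88 mm along its x, 171 mm along its y, 22 mm high, with two square compartments side by side along its y: each 78 x 78 mm inside, centres at tray y = +41.5 and -41.5 mm (x = 0). Floor 5 mm thick, outer walls and the wall between the compartments 5 mm thick. The origin is at the centre of its underside, z up; at yaw 0 its axes are those of the world.
- tray_wood: Light-coloured wooden tray, fixed to the worktop and always level. 88 mm along its x, 171 mm along its y, 22 mm high, with two square compartments side by side along its y: each 78 x 78 mm inside, centres at tray y = +41.5 and -41.5 mm (x = 0). Floor 5 mm thick, outer walls and the wall between the compartments 5 mm thick. The origin is at the centre of its underside, z up; at yaw 0 its axes are those of the world.
- salt_mid (a point): Salt shaker: clear glass with a grey domed top, upright, round, 44 mm in diameter, 90 mm tall. This point is on its axis half-way up, its z axis along it. Loose, light (under 0.2 kg).
- green_spice_mid (a point): Glass spice jar with a green cap, upright, round, 41 mm in diameter, 108 mm tall. This point is on its axis half-way up, its z axis along the jar. Loose, about 0.11 kg. Of the jars with caps like this, it is the one at the front of the worktop, not those at the wall.
- honey_mid (a point): Honey jar with a white lid and cream-coloured contents, upright, roughly round, 58 x 62 mm across, 99 mm tall. This point is on its axis half-way up, its z axis along it. Loose, about 0.45 kg. (A wall cabinet hangs behind the work: its front is at about x = 0.65 m, its underside 0.49 m above the worktop, so things are best carried low, just clear of the 108 mm jars.)
- red_spice_mid (a point): Glass spice jar with a red cap, upright, round, 45 mm in diameter, 108 mm tall. This point is on its axis half-way up, its z axis along the jar. Loose, about 0.11 kg. Of the jars with caps like this, it is the one at the front of the worktop, not those at the wall.
- yellow_spice_mid (a point): Glass spice jar with a yellow cap, upright, round, 44 mm in diameter, 106 mm tall, to be left alone. This point is on its axis half-way up, its z axis along the jar. Loose, about 0.11 kg. Of the jars with caps like this, it is the one at the front of the worktop, not those at the wall.
- tomato_mid (a point): Whole red tomato, 58 mm across, 62 mm tall, standing among the jars, loose, to be left alone. This point is half-way up.
Mind the look-alikes: they are no part of the job. What is shaped like the part that bears green_spice_mid but orange is not meant.

How it is judged:
By the outcome, as a careful person would: the job done as asked, in the order asked, and still so for the second after the job is handed in, with the robot touching nothing.
It also fails if it takes over 115 s, if anything falls off the work surface, if the arm or the gripper's body presses on something with over 40 N, if the wrist force passes 120 N, or if a joint passes its speed limit or range.

## Working session

There is one attempt and no reset: what is moved stays moved. The work goes in short steps, Python scripts to look and compute and a tool call to move; the robot and the scene stay as the last step left them, time stands still between calls to the robot, and variables do not carry over. Pictures are saved under pics/ and viewed, at most 14 in all, crops included, and the job is handed in when it is done.

Besides the shell and the picture viewer there is one more tool, called after "Emit:" by a JSON object that holds its "api" and its "payload". arm_command: Moves the arm, as the interface text tells. Shifts and turns lie within -1 to 1; 1 stands for 80 mm of shift or 180 degrees of turn. Its arguments: {"type":"object","properties":{"rows":{"type":"array","items":{"type":"number"}}},"required":["rows"]}

```bash
mkdir -p pics; cat > h.py <<'E'
import numpy as np, cv2
from workcell import ctrl
def grab(n):
    im,d=ctrl.get_image(n); return im,d,ctrl.camera_params(n)
def ray(p,u,v):
    K=np.array(p["camera_matrix"]); k=p["k1"]
    xy=cv2.undistortPoints(np.array([[[u,v]]],float),K,np.array([k,0,0,0.]))[0,0]
    T=np.array(p["world_to_cam"]); R=T[:3,:3]; c=-R.T@T[:3,3]
    return c,R.T@np.array([xy[0],xy[1],1])
def onz(p,u,v,z):
    c,d=ray(p,u,v); return c+d*(z-c[2])/d[2]
def cloud(p,dep):
    K=np.array(p["camera_matrix"]); h,w=dep.shape
    uv=np.stack(np.meshgrid(np.arange(w),np.arange(h)),-1).reshape(-1,1,2).astype(float)
    xy=cv2.undistortPoints(uv,K,np.array([p["k1"],0,0,0.]))[:,0]
    z=dep.reshape(-1,1); P=np.hstack([xy*z,z]); T=np.array(p["world_to_cam"])
    return ((P-T[:3,3])@T[:3,:3]).reshape(h,w,3)
def save(n,im): cv2.imwrite("pics/"+n,cv2.cvtColor(im,cv2.COLOR_RGB2BGR))
E
python3 - <<'E'
from h import *
for n in("top","scene"):
    im,d,p=grab(n); save(n+"0.png",im); np.savez(n+"0.npz",im=im,d=d)
    T=np.array(p["world_to_cam"]); print(n,-T[:3,:3].T@T[:3,3],p["k1"],T[2,:3])
o=ctrl.get_obs();print(o)
E
```

```text
top [ 294.90849319 -299.73767742 1160.36010428] -0.037271628450253384 [ 0.18543005 -0.01685612 -0.98251289]
scene [-381.44843093 -946.69538511  640.70715742] 0.040112904291284154 [ 0.72073739  0.51994668 -0.45846816]
{'t': 0.1, 'qpos': array([-1.35604012e+00,  4.23745455e-01,  1.63062712e+00,  7.87149736e-06,
        1.08862655e+00, -1.90017484e-02]), 'qvel': array([ 0.00023356, -0.00179961, -0.00200985, -0.0003316 , -0.0001928 ,
        0.00151952]), 'joint_torque': array([ 1.09668275e-03, -5.45610380e+01, -2.74324322e+01,  6.43921271e-02,
        1.88053760e-02, -2.74578917e-05]), 'ee_pos': array([ 144.69234081, -607.51235817,  240.98594473]), 'orientation': array([-3.11876869e+00, -3.66181693e-01,  2.04903690e-04]), 'ft_force': array([-0.25014285,  0.17721767, -0.77988001]), 'moment': array([-0.01059477,  0.00801395, -0.01544964]), 'grasp_force': 0.0, 'width': 87.93193534916165}
```

View pics/top0.png

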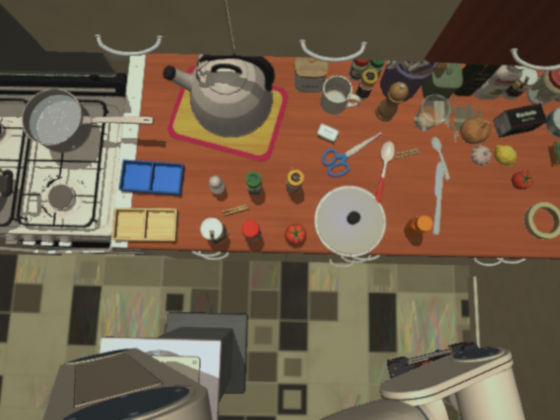

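View pics/scene0.png

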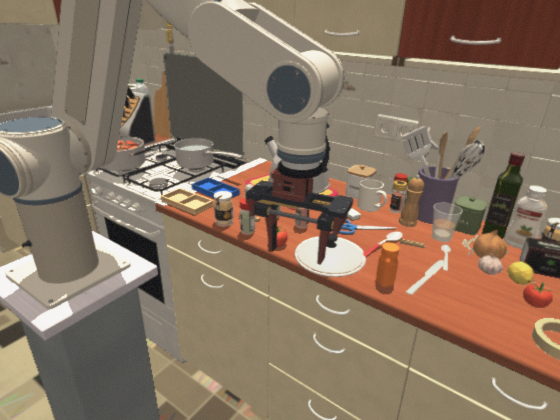

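Top view candidates:
- **Green:** (254,182) at the front; others at the wall near (375,62).
- **Red:** cap at (251,229), against the tomatoes at (295,234) and (523,180) and the wall jars at (360,62).
- **Honey:** white lid at (212,229), against the white block at (327,132).
- **Salt:** grey dome at (217,185), against the pepper mill at (399,90).
- **Not meant:** yellow at (295,180) and the orange bottle at (423,224).
- **Trays:** blue at (152,178), wood at (146,225).

Next I check these in a close crop and measure.

```bash
python3 - <<'E'
from h import *
f=np.load("top0.npz"); im,d=f["im"],f["d"]; p=ctrl.camera_params("top")
save("crop0.png",cv2.resize(im[150:255,105:325],None,fx=3.6,fy=3.6,interpolation=cv2.INTER_CUBIC))
C=cloud(p,d)
for n,(u,v) in dict(salt=(217,185),green=(254,182),yellow=(295,180),honey=(212,229),red=(251,229),tom=(295,234)).items():
    w=C[v-20:v+21,u-20:u+21].reshape(-1,3); ok=(d[v-20:v+21,u-20:u+21].ravel()>0)
    w=w[ok]; z=np.percentile(w[:,2],99.5)
    b=w[(w[:,2]>z-10)]; print(n,"topz",z.round(),"mid",((b.min(0)+b.max(0))/2).round(1),"ext",np.ptp(b,axis=0).round(),len(b))
for n,m in dict(blue=(im[...,2]>110)&(im[...,0]<70),wood=(im[...,0]>160)&(im[...,1]>120)&(im[...,2]<150)).items():
    m=m.copy(); m[:155]=0;m[245:]=0;m[:,:110]=0;m[:,190:]=0
    w=C[m]; print(n,m.sum(),np.percentile(w,[1,50,99],axis=0).round(1).tolist())
    c=max(cv2.findContours(m.astype(np.uint8),0,2)[0],key=cv2.contourArea)
    bx=cv2.boxPoints(cv2.minAreaRect(c)); q=np.array([onz(p,u,v,22)[:2] for u,v in bx])
    print(q.round(1).tolist(),q.mean(0))
E
```

```text
salt topz 91.0 mid [ 561.8 -135.7   87.1] ext [29. 27. 12.] 97
green topz 112.0 mid [ 566.8 -235.1  108.4] ext [39. 39. 12.] 197
yellow topz 111.0 mid [ 574.5 -343.4  106.4] ext [41. 39. 11.] 209
honey topz 104.0 mid [ 436.8 -135.1  100.1] ext [57. 53. 12.] 377
red topz 112.0 mid [ 439.  -232.2  108.2] ext [43. 43. 11.] 242
tom topz 52.0 mid [ 436.8 -350.    53.2] ext [47. 48. 23.] 237
blue 1416 [[543.6, -29.7, 0.7], [586.2, 50.9, 5.7], [624.4, 132.4, 26.1]]
[[544.8, 47.4], [620.0, 47.9], [615.7, -31.1], [540.7, -30.7]] [580.30933497   8.37641877]
wood 1722 [[410.4, -24.1, -1.9], [453.0, 60.1, 6.4], [498.8, 154.4, 27.3]]
[[513.0, 160.8], [520.8, -21.7], [414.3, -30.8], [406.5, 148.6]] [463.66590619  64.21607496]
```

View pics/crop0.png

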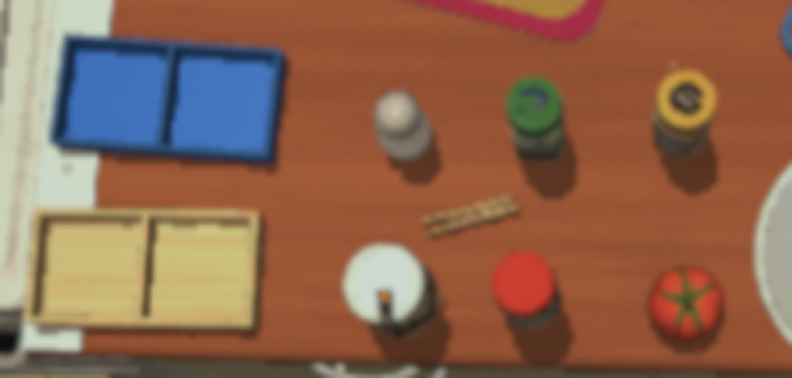

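The crop shows all six front things clearly: salt (403,125), green (537,105), yellow (685,100), honey (384,285), red (525,283) and tomato (685,300), with the two trays to their left. Now the tray poses from the rim corners.

```bash
python3 - <<'E'
from h import *
p=ctrl.camera_params("top")
for n,c in dict(blue=[(68,36),(285,48),(272,163),(52,143)],wood=[(35,210),(262,210),(258,330),(27,325)]).items():
    q=np.array([onz(p,105+u/3.6-.4,150+v/3.6-.4,22)[:2] for u,v in c]); 
    a=q[0]-q[1]; b=q[3]-q[2]; s=a+b
    print(n,q.round().tolist(),q.mean(0).round(1),"len",np.linalg.norm(a),np.linalg.norm(b),np.linalg.norm(q[0]-q[3]),np.linalg.norm(q[1]-q[2]),"yaw",np.degrees(np.arctan2(-s[0],s[1])))
E
```

```text
blue [[633.0, 133.0], [628.0, -36.0], [536.0, -33.0], [548.0, 138.0]] [586.2  50.5] len 169.72224412652568 170.44838125933535 85.69171522594583 91.64374643598923 yaw -2.805079761210972
wood [[495.0, 146.0], [500.0, -27.0], [408.0, -31.0], [407.0, 143.0]] [452.4  57.7] len 173.03127638991623 173.86868907582362 87.8435681145592 91.56428830486877 yaw 0.874440243289151
```

Emit:
{"api": "arm_command", "payload": {"rows": [0,0,-0.4256,0.95,-0.67,0,1,0,0,-0.4256,0.95,-0.67,0,1,0,0,-0.4256,0.95,-0.67,0,1,0,0,-0.4256,0.95,-0.67,0,1,0,0,-0.4256,0.95,-0.67,0,1]}}

```text
t: 0.6
ee_pos: [206.7, -537.7, 241.5]
orientation: [-2.763, -1.493, -0.0]
ft_force: [-0.5, -0.0, 0.8]
width: 87.5
grasp_force: 0.0
```

```bash
python3 - <<'E'
from h import *
f=np.load("top0.npz"); C=cloud(ctrl.camera_params("top"),f["d"])
for y in range(-260,180,40):
    m=(abs(C[...,1]-y)<20)&(C[...,0]>600)&(C[...,0]<900)&(C[...,2]>80)&(f["d"]>0)
    w=C[m]; print(y,len(w),np.percentile(w[:,0],[1,10]).round() if len(w) else "", w[:,2].max() if len(w) else "")
o=ctrl.get_obs(); print(o["t"],o["ee_pos"],o["orientation"])
import cv2; R=cv2.Rodrigues(o["orientation"])[0]; print(R.round(3))
E
```

```text
-260 2134 [668. 669.] 664.0433705466837
-220 2490 [668. 669.] 662.3616816553465
-180 2569 [668. 669.] 660.207606509651
-140 2506 [668. 669.] 658.2561026598041
-100 2263 [645. 669.] 656.218894837491
-60 1817 [641. 669.] 657.3464937352364
-20 1612 [647. 669.] 655.2159266347571
20 1382 [668. 669.] 655.1434057790912
60 1453 [668. 669.] 654.5679257218563
100 493 [668. 669.] 651.4490358351206
140 87 [713. 715.] 105.74264966639635
0.6 [ 206.65505617 -537.67470186  241.459043  ] [-2.76334291e+00 -1.49324211e+00 -9.93150869e-05]
[[ 0.548  0.836 -0.   ]
 [ 0.836 -0.548  0.001]
 [ 0.    -0.    -1.   ]]
```

```bash
python3 - <<'E'
from h import *
f=np.load("top0.npz"); C=cloud(ctrl.camera_params("top"),f["d"])
for y in range(-260,180,40):
    m=(abs(C[...,1]-y)<20)&(C[...,0]>600)&(C[...,0]<900)&(C[...,2]>60)&(C[...,2]<420)&(f["d"]>0)
    w=C[m]; i=np.argsort(w[:,0])[:3]; print(y,len(w),w[i].round().tolist())
E
```

```text
-260 718 [[751.0, -241.0, 60.0], [754.0, -241.0, 61.0], [754.0, -242.0, 68.0]]
-220 1095 [[723.0, -201.0, 63.0], [723.0, -204.0, 62.0], [726.0, -201.0, 63.0]]
-180 1181 [[715.0, -161.0, 65.0], [716.0, -164.0, 70.0], [716.0, -166.0, 62.0]]
-140 1122 [[716.0, -149.0, 61.0], [716.0, -146.0, 60.0], [716.0, -152.0, 61.0]]
-100 861 [[724.0, -119.0, 61.0], [725.0, -116.0, 65.0], [726.0, -119.0, 64.0]]
-60 405 [[752.0, -78.0, 61.0], [754.0, -79.0, 64.0], [755.0, -77.0, 68.0]]
-20 259 [[811.0, -33.0, 126.0], [811.0, -34.0, 131.0], [811.0, -40.0, 120.0]]
20 31 [[709.0, 37.0, 111.0], [709.0, 36.0, 103.0], [709.0, 39.0, 103.0]]
60 112 [[708.0, 52.0, 111.0], [708.0, 44.0, 104.0], [708.0, 50.0, 110.0]]
100 115 [[710.0, 100.0, 104.0], [710.0, 89.0, 104.0], [710.0, 92.0, 104.0]]
140 87 [[711.0, 123.0, 106.0], [713.0, 130.0, 101.0], [713.0, 134.0, 100.0]]
```

Emit:
{"api": "arm_command", "payload": {"rows": [0,0,-0.185,0.95,0,0,1,0,0,-0.185,0.95,0,0,1,0,0,-0.185,0.95,0,0,1,0,0,-0.185,0.95,0,0,1,0,0,-0.185,0.95,0,0,1]}}

```text
t: 1.1
ee_pos: [248.5, -474.6, 241.5]
orientation: [-2.226, -2.216, -0.0]
ft_force: [0.0, 0.1, -0.4]
width: 88.1
grasp_force: 0.0
```

Emit:
{"api": "arm_command", "payload": {"rows": [0,0,0,0.85,0.78,0,1,0,0,0,0.85,0.78,0,1,0,0,0,0.85,0.78,0,1,0,0,0,0.85,0.78,0,1]}}

```text
t: 1.5
ee_pos: [311.6, -407.0, 241.6]
orientation: [-2.229, -2.214, 0.0]
ft_force: [0.1, -0.1, -0.5]
width: 88.1
grasp_force: 0.0
```

Emit:
{"api": "arm_command", "payload": {"rows": [0,0,0,0.85,0.78,0,1,0,0,0,0.85,0.78,0,1,0,0,0,0.85,0.78,0,1,0,0,0,0.85,0.78,0,1]}}

```text
t: 1.9
ee_pos: [373.9, -340.2, 241.6]
orientation: [2.228, 2.214, -0.001]
ft_force: [0.4, -0.6, -0.6]
width: 88.0
grasp_force: 0.0
```

Emit:
{"api": "arm_command", "payload": {"rows": [0,0,0,0.85,0.78,0,1,0,0,0,0.85,0.78,0,1,0,0,0,0.85,0.78,0,1,0,0,0,0.85,0.78,0,1]}}

```text
t: 2.3
ee_pos: [436.4, -273.0, 241.6]
orientation: [-2.228, -2.214, 0.001]
ft_force: [-0.8, -0.1, 0.1]
width: 88.0
grasp_force: 0.0
```

Emit:
{"api": "arm_command", "payload": {"rows": [0,0,0,0.85,0.78,0,1,0,0,0,0.85,0.78,0,1,0,0,0,0.85,0.78,0,1,0,0,0,0.85,0.78,0,1]}}

```text
t: 2.7
ee_pos: [499.0, -205.6, 241.4]
orientation: [-2.228, -2.214, 0.001]
ft_force: [-0.1, -0.5, -0.1]
width: 87.9
grasp_force: 0.0
```

Emit:
{"api": "arm_command", "payload": {"rows": [0,0,0,0.87,0.79,0,1,0,0,0,0.87,0.79,0,1,0,0,0,0.87,0.79,0.3,1,0,0,0,0.87,0.79,1,1,0,0,0,0.87,0.79,1,1]}}

```text
t: 3.2
ee_pos: [558.8, -136.1, 157.0]
orientation: [-2.224, -2.207, 0.008]
ft_force: [-0.3, 0.5, 0.4]
width: 87.6
grasp_force: 0.0
```

```bash
python3 - <<'E'
from h import *
a=grab("scene")[0][150:270,150:380]; b=grab("top")[0][140:260,105:335]
save("p1.png",np.vstack([cv2.resize(x,None,fx=2.5,fy=2.5,interpolation=cv2.INTER_CUBIC) for x in(a,b)]))
print(ctrl.get_obs()["ee_pos"])
E
```

```text
[ 561.37564686 -136.58100964  160.68765977]
```

View pics/p1.png

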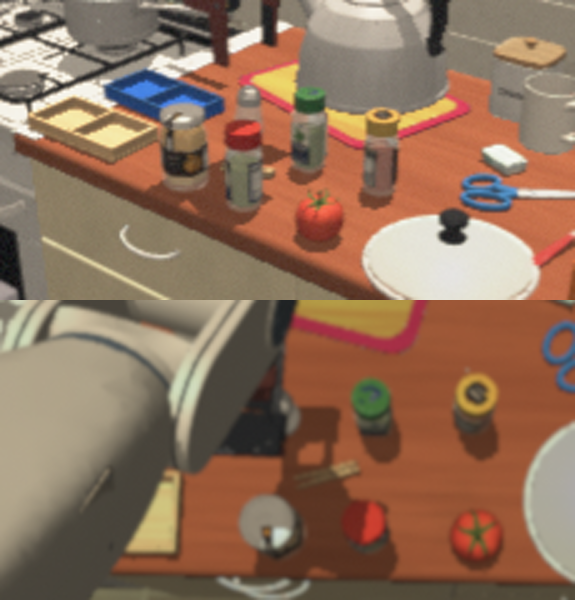

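The scene view (upper half) shows the fingers at (215,40) and (270,30), straddling the salt shaker at (248,100). The top view has the arm over the salt. I'll go down.

Emit:
{"api": "arm_command", "payload": {"rows": [0,0,0,0,0,0.25,1,0,0,0,0,0,0.5,1,0,0,0,0,0,0.75,1,0,0,0,0,0,0.75,1]}}

```text
t: 3.7
ee_pos: [562.6, -136.2, 101.9]
orientation: [-2.229, -2.213, 0.001]
ft_force: [-0.1, -0.4, 0.5]
width: 87.8
grasp_force: 0.0
```

Emit:
{"api": "arm_command", "payload": {"rows": [0,0,0,0,0,0.22,1,0,0,0,0,0,0.44,1,0,0,0,0,0,0.66,1,0,0,0,0,0,0.66,1]}}

```text
t: 4.1
ee_pos: [563.1, -135.9, 49.4]
orientation: [-2.229, -2.214, 0.001]
ft_force: [0.8, -0.4, 0.3]
width: 87.6
grasp_force: 0.0
```

Emit:
{"api": "arm_command", "payload": {"rows": [0,0,0,0,0,0,0,0,0,0,0,0,0,-0.3,0,0,0,0,0,0,-0.5,0,0,0,0,0,0,-0.5,0,0,0,0,0,0,-0.5]}}

```text
t: 4.6
ee_pos: [563.4, -135.2, 49.3]
orientation: [2.227, 2.215, 0.0]
ft_force: [0.4, -0.4, 0.5]
width: 51.3
grasp_force: 0.0
```

Emit:
{"api": "arm_command", "payload": {"rows": [0,0,0,0,0,0,-0.5,0,0,0,0,0,0,-0.5,0,0,0,0,0,0,-0.5,0,0,0,0,0,0,-0.5,0,0,0,0,0,0,-0.5]}}

```text
t: 5.1
ee_pos: [563.3, -135.2, 49.0]
orientation: [2.228, 2.215, 0.0]
ft_force: [-0.4, 0.5, 3.8]
width: 40.5
grasp_force: 30.0
```

Emit:
{"api": "arm_command", "payload": {"rows": [0,0,0,0,0,-0.1,-0.5,0,0,0,0,0,-0.25,-0.5,0,0,0,0,0,-0.45,-0.5,0,0,0,0,0,-0.6,-0.5,0,0,0,0,0,-0.6,-0.5]}}

```text
t: 5.6
ee_pos: [564.7, -135.6, 99.5]
orientation: [2.225, 2.212, 0.003]
ft_force: [0.2, -0.6, -1.2]
width: 40.6
grasp_force: 29.9
```

```bash
python3 - <<'E'
from h import *
a=grab("scene")[0][130:270,150:380]
save("p2.png",cv2.resize(a,None,fx=3,fy=3,interpolation=cv2.INTER_CUBIC))
o=ctrl.get_obs();print(o["ee_pos"],o["ft_force"],o["moment"],o["qpos"])
E
```

```text
[ 564.08148965 -135.4057552    98.45989088] [ 1.05475008 -0.53395094 -1.47001185] [-0.04576657 -0.15933409  0.00950882] [-2.56097861e-01  5.55264239e-01  1.81538007e+00 -1.71593479e-05
  7.68070486e-01 -2.50299057e-01]
```

View pics/p2.png

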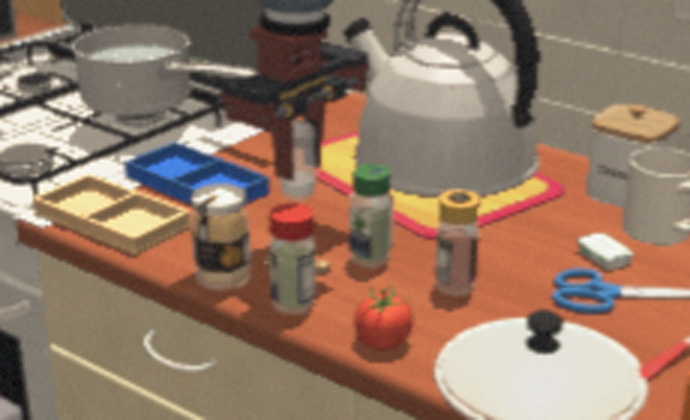

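Salt (300,155) is held upright and clear of the table. I carry it to the far blue compartment.

Emit:
{"api": "arm_command", "payload": {"rows": [0,0,0,0.15,0.02,0,-0.5,0,0,0,0.4,0.05,0,-0.5,0,0,0,0.7,0.08,0,-0.5,0,0,0,0.95,0.1,0,-0.5]}}

```text
t: 6.05
ee_pos: [571.1, -57.5, 96.1]
orientation: [-2.227, -2.214, 0.001]
ft_force: [0.2, 1.1, -0.2]
width: 40.7
grasp_force: 29.9
```

Emit:
{"api": "arm_command", "payload": {"rows": [0,0,0,0.3,0.02,0,-0.5,0,0,0,0.6,0.05,0,-0.5,0,0,0,0.95,0.1,0,-0.5]}}

```text
t: 6.35
ee_pos: [579.3, 18.2, 96.1]
orientation: [-2.227, -2.214, 0.002]
ft_force: [0.1, -0.3, -1.6]
width: 40.4
grasp_force: 29.9
```

Emit:
{"api": "arm_command", "payload": {"rows": [0,0,0,0.3,0.02,0,-0.5,0,0,0,0.6,0.05,0,-0.5,0,0,0,0.85,0.1,0,-0.5,0,0,0,0.95,0.1,0,-0.5,0,0,0,0.95,0.1,0,-0.5]}}

```text
t: 6.85
ee_pos: [587.9, 93.9, 96.2]
orientation: [-2.225, -2.217, 0.001]
ft_force: [0.1, 0.3, -0.5]
width: 40.8
grasp_force: 29.9
```

```bash
python3 - <<'E'
from h import *
a=grab("scene")[0][150:270,150:300]
save("p3.png",cv2.resize(a,None,fx=4,fy=4,interpolation=cv2.INTER_CUBIC))
o=ctrl.get_obs();print(o["t"],o["ee_pos"],o["ft_force"],o["orientation"])
E
```

```text
6.9 [587.85613237  93.0094134   96.34273836] [-0.06348886 -1.05050596 -0.32524362] [-2.22613417e+00 -2.21583634e+00  1.66125324e-03]
```

View pics/p3.png

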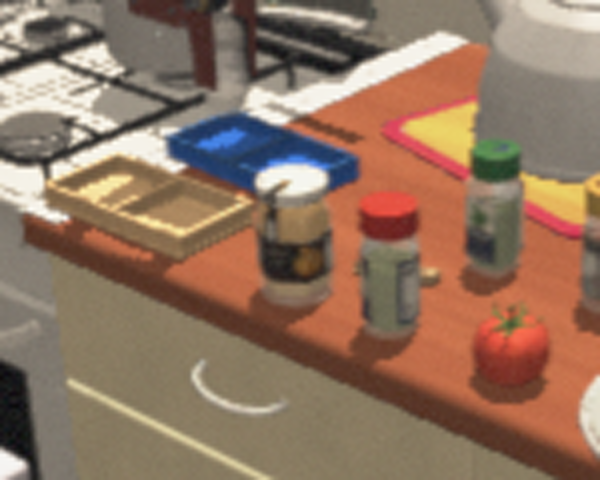

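The crop shows the fingers at (205,60) and (245,40), with the salt held above the far (left) blue compartment at (212,138). I lower it.

Emit:
{"api": "arm_command", "payload": {"rows": [0,0,0,0,0,0.15,-0.5,0,0,0,0,0,0.3,-0.5,0,0,0,0,0,0.42,-0.5,0,0,0,0,0,0.475,-0.5,0,0,0,0,0,0.475,-0.5]}}

```text
t: 7.4
ee_pos: [587.8, 92.2, 57.6]
orientation: [-2.227, -2.214, 0.003]
ft_force: [0.6, -0.3, -0.7]
width: 40.7
grasp_force: 29.9
```

Emit:
{"api": "arm_command", "payload": {"rows": [0,0,0,0,0,0.012,-0.5,0,0,0,0,0,0.024,-0.5,0,0,0,0,0,0.036,-0.5,0,0,0,0,0,0.042,-0.5]}}

```text
t: 7.8
ee_pos: [588.7, 92.7, 55.7]
orientation: [2.228, 2.215, 0.001]
ft_force: [-0.2, 0.1, -1.3]
width: 40.6
grasp_force: 29.9
```

Emit:
{"api": "arm_command", "payload": {"rows": [0,0,0,0,0,0.006,-0.5,0,0,0,0,0,0.012,-0.5,0,0,0,0,0,0.012,-0.5]}}

```text
t: 8.1
ee_pos: [588.5, 92.7, 54.5]
orientation: [-2.228, -2.215, -0.0]
ft_force: [-0.6, -0.3, -1.6]
width: 40.5
grasp_force: 29.9
```

Creep until contact.

Emit:
{"api": "arm_command", "payload": {"rows": [0,0,0,0,0,0.006,-0.5,0,0,0,0,0,0.012,-0.5,0,0,0,0,0,0.012,-0.5]}}

```text
t: 8.4
ee_pos: [588.6, 92.8, 54.0]
orientation: [2.228, 2.215, 0.0]
ft_force: [-0.3, 0.4, 5.0]
width: 40.4
grasp_force: 30.0
```

Emit:
{"api": "arm_command", "payload": {"rows": [0,0,0,0,0,0.006,-0.5,0,0,0,0,0,0.006,-0.5]}}

```text
t: 8.6
ee_pos: [588.7, 92.8, 53.9]
orientation: [2.228, 2.215, 0.001]
ft_force: [-2.1, 0.4, 8.7]
width: 40.6
grasp_force: 30.1
```

Emit:
{"api": "arm_command", "payload": {"rows": [0,0,0,0,0,0,0.05,0,0,0,0,0,0,0.2,0,0,0,0,0,0,0.5,0,0,0,0,0,0,1,0,0,0,0,0,0,1]}}

```text
t: 9.1
ee_pos: [588.5, 92.7, 52.9]
orientation: [-2.228, -2.215, 0.0]
ft_force: [-0.8, 0.1, -0.3]
width: 73.3
grasp_force: 0.0
```

Emit:
{"api": "arm_command", "payload": {"rows": [0,0,0,0,0,0,1,0,0,0,0,0,-0.2,1,0,0,0,0,0,-0.5,1,0,0,0,0,0,-1,1]}}

```text
t: 9.5
ee_pos: [587.1, 92.5, 133.0]
orientation: [-2.226, -2.213, 0.005]
ft_force: [0.9, -0.3, -0.3]
width: 87.8
grasp_force: 0.0
```

Emit:
{"api": "arm_command", "payload": {"rows": [0,0,0,-0.3,0,-0.5,1,0,0,0,-1,-0.06,-0.5,1,0,0,0,-1,-0.06,-0.5,1]}}

```text
t: 9.8
ee_pos: [583.8, 9.4, 176.0]
orientation: [2.228, 2.21, 0.003]
ft_force: [0.7, 0.0, -0.6]
width: 87.9
grasp_force: 0.0
```

```bash
python3 - <<'E'
from h import *
a=grab("scene")[0][130:250,150:300]
save("p4.png",cv2.resize(a,None,fx=4,fy=4,interpolation=cv2.INTER_CUBIC))
o=ctrl.get_obs();print(o["t"],o["ee_pos"],o["ft_force"],o["orientation"],o["width"])
E
```

```text
9.85 [583.28680964  10.11293121 174.90622819] [-0.8298115  -0.17429127  0.22738689] [2.23022613e+00 2.21030756e+00 1.70186773e-03] 87.73186291639583
```

View pics/p4.png

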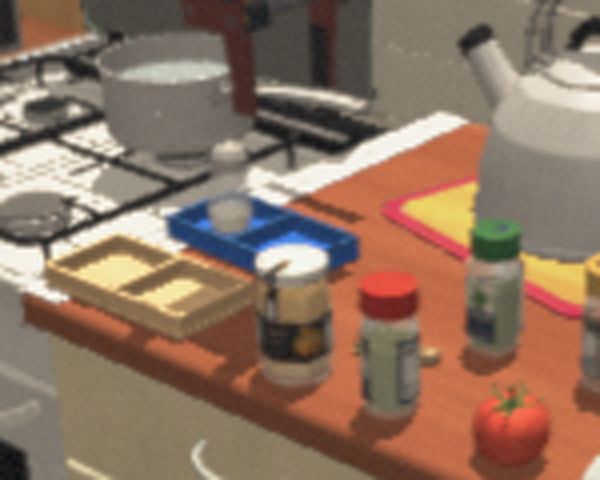

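Salt stands upright in the far blue compartment (230,190). Next, the green jar.

Emit:
{"api": "arm_command", "payload": {"rows": [0,0,0,-0.5,-0.03,0,1,0,0,0,-1,-0.07,0,1,0,0,0,-1,-0.07,0,1]}}

```text
t: 10.15
ee_pos: [576.8, -69.7, 173.2]
orientation: [-2.231, -2.212, 0.001]
ft_force: [0.3, 0.3, -0.4]
width: 88.0
grasp_force: 0.0
```

Emit:
{"api": "arm_command", "payload": {"rows": [0,0,0,-0.5,-0.03,0,1,0,0,0,-1,-0.07,0,1,0,0,0,-1,-0.07,0,1]}}

```text
t: 10.45
ee_pos: [571.1, -149.4, 173.1]
orientation: [2.231, 2.212, -0.0]
ft_force: [0.4, 1.4, -0.2]
width: 87.5
grasp_force: 0.0
```

Emit:
{"api": "arm_command", "payload": {"rows": [0,0,0,-0.5,-0.03,0,1,0,0,0,-1,-0.07,0,1,0,0,0,-1,-0.07,0,1,0,0,0,-1,-0.07,0,1]}}

```text
t: 10.85
ee_pos: [565.1, -226.1, 172.9]
orientation: [-2.228, -2.213, -0.0]
ft_force: [-0.7, 1.0, -0.3]
width: 87.3
grasp_force: 0.0
```

Emit:
{"api": "arm_command", "payload": {"rows": [0,0,0,-0.09,0.02,0,1,0,0,0,-0.09,0.02,0.2,1,0,0,0,-0.09,0.02,0.3,1,0,0,0,-0.09,0.02,0.3,1]}}

```text
t: 11.25
ee_pos: [565.4, -233.1, 146.9]
orientation: [-2.224, -2.213, 0.002]
ft_force: [-0.7, 0.7, -1.2]
width: 87.7
grasp_force: 0.0
```

Emit:
{"api": "arm_command", "payload": {"rows": [0,0,0,-0.02,0.02,0.2,1,0,0,0,-0.02,0.02,0.4,1,0,0,0,-0.02,0.02,0.6,1,0,0,0,-0.02,0.02,0.6,1]}}

```text
t: 11.65
ee_pos: [566.3, -235.2, 97.9]
orientation: [-2.225, -2.211, 0.003]
ft_force: [0.2, -0.6, 0.1]
width: 87.8
grasp_force: 0.0
```

Emit:
{"api": "arm_command", "payload": {"rows": [0,0,0,0,0,0.2,1,0,0,0,0,0,0.4,1,0,0,0,0,0,0.53,1,0,0,0,0,0,0.53,1]}}

```text
t: 12.05
ee_pos: [567.0, -235.5, 56.7]
orientation: [-2.226, -2.213, 0.002]
ft_force: [0.0, -0.6, 0.1]
width: 88.2
grasp_force: 0.0
```

Emit:
{"api": "arm_command", "payload": {"rows": [0,0,0,0,0,0,0.2,0,0,0,0,0,0,0,0,0,0,0,0,0,-0.5,0,0,0,0,0,0,-0.5,0,0,0,0,0,0,-0.5]}}

```text
t: 12.55
ee_pos: [568.4, -236.1, 59.1]
orientation: [2.227, 2.215, 0.0]
ft_force: [0.2, 0.0, -0.4]
width: 51.5
grasp_force: 0.0
```

Emit:
{"api": "arm_command", "payload": {"rows": [0,0,0,0,0,0,-0.5,0,0,0,0,0,0,-0.5,0,0,0,0,0,0,-0.5,0,0,0,0,0,0,-0.5,0,0,0,0,0,0,-0.5]}}

```text
t: 13.05
ee_pos: [568.1, -236.0, 58.8]
orientation: [-2.228, -2.215, 0.0]
ft_force: [-1.1, 0.8, 3.2]
width: 40.2
grasp_force: 30.0
```

Emit:
{"api": "arm_command", "payload": {"rows": [0,0,0,0,0,-0.1,-0.5,0,0,0,0,0,-0.25,-0.5,0,0,0,0,0,-0.45,-0.5,0,0,0,0,0,-0.6,-0.5,0,0,0,0,0,-0.6,-0.5]}}

```text
t: 13.55
ee_pos: [569.8, -236.6, 109.6]
orientation: [2.225, 2.212, 0.003]
ft_force: [0.8, -0.1, -1.9]
width: 40.1
grasp_force: 30.0
```

Emit:
{"api": "arm_command", "payload": {"rows": [0,0,0,0.15,0.02,0,-0.5,0,0,0,0.4,0.04,0,-0.5,0,0,0,0.7,0.06,0,-0.5,0,0,0,0.98,0.07,0,-0.5]}}

```text
t: 13.95
ee_pos: [573.7, -156.0, 106.0]
orientation: [-2.227, -2.214, 0.001]
ft_force: [0.7, 0.6, -1.2]
width: 39.8
grasp_force: 30.0
```

Emit:
{"api": "arm_command", "payload": {"rows": [0,0,0,0.3,0.02,0,-0.5,0,0,0,0.6,0.05,0,-0.5,0,0,0,0.98,0.07,0,-0.5]}}

```text
t: 14.25
ee_pos: [579.8, -77.8, 106.1]
orientation: [-2.228, -2.214, 0.001]
ft_force: [0.1, 0.1, -0.5]
width: 40.0
grasp_force: 30.0
```

Emit:
{"api": "arm_command", "payload": {"rows": [0,0,0,0.3,0.02,0,-0.5,0,0,0,0.6,0.04,0,-0.5,0,0,0,0.85,0.06,0,-0.5,0,0,0,1,0.06,0,-0.5,0,0,0,1,0.06,0,-0.5]}}

```text
t: 14.75
ee_pos: [585.0, 2.4, 106.2]
orientation: [-2.225, -2.217, 0.001]
ft_force: [-0.5, -0.6, -2.0]
width: 40.0
grasp_force: 30.0
```

Emit:
{"api": "arm_command", "payload": {"rows": [0,0,0,0.08,-0.01,0,-0.5,0,0,0,0.08,-0.01,0.15,-0.5,0,0,0,0.08,-0.01,0.3,-0.5,0,0,0,0.08,-0.01,0.42,-0.5,0,0,0,0.08,-0.01,0.475,-0.5]}}

```text
t: 15.25
ee_pos: [583.8, 6.6, 66.9]
orientation: [-2.227, -2.213, 0.003]
ft_force: [0.3, -0.9, -1.3]
width: 40.0
grasp_force: 30.0
```

Emit:
{"api": "arm_command", "payload": {"rows": [0,0,0,0,0,0.012,-0.5,0,0,0,0,0,0.024,-0.5,0,0,0,0,0,0.036,-0.5,0,0,0,0,0,0.042,-0.5,0,0,0,0,0,0.042,-0.5]}}

```text
t: 15.75
ee_pos: [585.0, 7.1, 65.6]
orientation: [2.228, 2.215, 0.0]
ft_force: [0.6, -0.9, -0.9]
width: 40.0
grasp_force: 30.0
```

Emit:
{"api": "arm_command", "payload": {"rows": [0,0,0,0,0,0.006,-0.5,0,0,0,0,0,0.012,-0.5,0,0,0,0,0,0.012,-0.5]}}

```text
t: 16.05
ee_pos: [584.8, 7.1, 64.4]
orientation: [2.228, 2.215, 0.0]
ft_force: [0.1, -0.5, -1.7]
width: 39.9
grasp_force: 30.0
```

Emit:
{"api": "arm_command", "payload": {"rows": [0,0,0,0,0,0.006,-0.5,0,0,0,0,0,0.012,-0.5,0,0,0,0,0,0.012,-0.5]}}

```text
t: 16.35
ee_pos: [584.9, 7.1, 63.8]
orientation: [2.228, 2.215, 0.0]
ft_force: [-1.3, 0.4, 3.8]
width: 39.7
grasp_force: 30.0
```

Emit:
{"api": "arm_command", "payload": {"rows": [0,0,0,0,0,0,0.05,0,0,0,0,0,0,0.2,0,0,0,0,0,0,0.5,0,0,0,0,0,0,1,0,0,0,0,0,0,1]}}

```text
t: 16.85
ee_pos: [584.8, 7.1, 63.4]
orientation: [-2.228, -2.215, 0.0]
ft_force: [0.3, 0.5, 0.1]
width: 73.2
grasp_force: 0.0
```

Emit:
{"api": "arm_command", "payload": {"rows": [0,0,0,0,0,0,1,0,0,0,0,0,-0.2,1,0,0,0,0,0,-0.5,1,0,0,0,0,0,-1,1]}}

```text
t: 17.25
ee_pos: [583.4, 7.1, 143.4]
orientation: [-2.226, -2.213, 0.004]
ft_force: [0.5, -0.1, -0.2]
width: 87.5
grasp_force: 0.0
```

Emit:
{"api": "arm_command", "payload": {"rows": [0,0,0,0,0,-0.45,1,0,0,0,-0.6,-0.6,-0.45,1,0,0,0,-0.9,-0.93,-0.45,1,0,0,0,-0.9,-0.93,-0.45,1,0,0,0,-0.9,-0.93,-0.45,1]}}

```text
t: 17.75
ee_pos: [509.7, -65.2, 180.7]
orientation: [2.229, 2.212, 0.002]
ft_force: [-0.2, 0.9, 0.1]
width: 87.9
grasp_force: 0.0
```

```bash
python3 - <<'E'
from h import *
a=grab("scene")[0][130:250,150:300]
save("p5.png",cv2.resize(a,None,fx=4,fy=4,interpolation=cv2.INTER_CUBIC))
o=ctrl.get_obs();print(o["t"],o["ee_pos"],o["ft_force"],o["orientation"],o["width"])
E
```

```text
17.8 [510.74711173 -64.71727101 180.62572905] [-0.55537061 -0.45852652  0.05322536] [2.22797952 2.21258736 0.00226173] 87.80814470858608
```

View pics/p5.png

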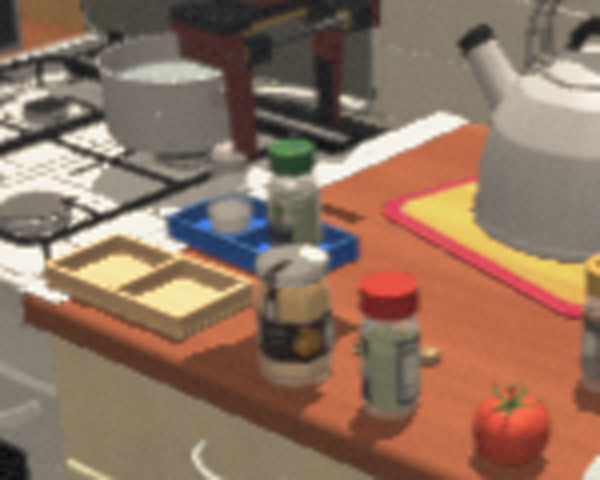

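Both blue-tray things stand upright: salt at (230,190), green at (292,195). Next, the honey jar.

Emit:
{"api": "arm_command", "payload": {"rows": [0,0,0,-0.45,-0.45,0,1,0,0,0,-0.88,-0.92,0,1,0,0,0,-0.88,-0.92,0,1,0,0,0,-0.88,-0.92,0.3,1,0,0,0,-0.88,-0.92,0.4,1]}}

```text
t: 18.3
ee_pos: [436.9, -134.0, 146.7]
orientation: [-2.227, -2.215, -0.0]
ft_force: [-0.4, -0.2, -0.0]
width: 87.7
grasp_force: 0.0
```

Emit:
{"api": "arm_command", "payload": {"rows": [0,0,0,0,0,0,1]}}

```text
t: 18.4
ee_pos: [436.5, -133.6, 146.6]
orientation: [-2.225, -2.215, 0.001]
ft_force: [0.2, 1.0, -0.4]
width: 87.8
grasp_force: 0.0
```

Emit:
{"api": "arm_command", "payload": {"rows": [0,0,0,-0.02,0.01,0.2,1,0,0,0,-0.02,0.01,0.35,1,0,0,0,-0.02,0.01,0.45,1,0,0,0,-0.02,0.01,0.5,1,0,0,0,-0.02,0.01,0.5,1]}}

```text
t: 18.9
ee_pos: [436.7, -135.8, 107.1]
orientation: [-2.227, -2.215, 0.001]
ft_force: [0.0, 0.6, -0.1]
width: 87.7
grasp_force: 0.0
```

Emit:
{"api": "arm_command", "payload": {"rows": [0,0,0,0,0,0.15,1,0,0,0,0,0,0.3,1,0,0,0,0,0,0.5,1,0,0,0,0,0,0.67,1,0,0,0,0,0,0.67,1]}}

```text
t: 19.4
ee_pos: [435.5, -135.6, 52.0]
orientation: [-2.226, -2.213, 0.002]
ft_force: [0.4, 0.2, 0.5]
width: 87.6
grasp_force: 0.0
```

Emit:
{"api": "arm_command", "payload": {"rows": [0,0,0,0,0,0,0.6,0,0,0,0,0,0,0.3,0,0,0,0,0,0,-0.2,0,0,0,0,0,0,-0.2,0,0,0,0,0,0,-0.2]}}

```text
t: 19.9
ee_pos: [436.3, -136.0, 54.3]
orientation: [-2.227, -2.215, 0.001]
ft_force: [-3.9, -0.2, 6.4]
width: 60.3
grasp_force: 30.0
```

Emit:
{"api": "arm_command", "payload": {"rows": [0,0,0,0,0,0,-0.5,0,0,0,0,0,0,-0.5,0,0,0,0,0,0,-0.5]}}

```text
t: 20.2
ee_pos: [436.3, -136.0, 54.2]
orientation: [-2.227, -2.215, 0.001]
ft_force: [-2.8, -0.5, 6.5]
width: 60.5
grasp_force: 30.0
```

Emit:
{"api": "arm_command", "payload": {"rows": [0,0,0,0,0,-0.1,-0.5,0,0,0,0,0,-0.25,-0.5,0,0,0,0,0,-0.45,-0.5,0,0,0,0,0,-0.6,-0.5,0,0,0,0,0,-0.6,-0.5]}}

```text
t: 20.7
ee_pos: [438.1, -136.4, 103.7]
orientation: [2.225, 2.213, 0.003]
ft_force: [0.0, -0.3, -3.4]
width: 60.0
grasp_force: 30.0
```

Emit:
{"api": "arm_command", "payload": {"rows": [0,0,0,0.15,0.02,0,-0.5,0,0,0,0.4,0.04,0,-0.5,0,0,0,0.7,0.06,0,-0.5,0,0,0,0.98,0.067,0,-0.5]}}

```text
t: 21.1
ee_pos: [442.2, -56.2, 101.3]
orientation: [-2.228, -2.214, 0.001]
ft_force: [-0.6, -0.9, -4.7]
width: 60.2
grasp_force: 30.0
```

Emit:
{"api": "arm_command", "payload": {"rows": [0,0,0,0.3,0.02,0,-0.5,0,0,0,0.6,0.05,0,-0.5,0,0,0,0.98,0.067,0,-0.5]}}

```text
t: 21.4
ee_pos: [448.0, 22.0, 101.2]
orientation: [-2.228, -2.214, 0.001]
ft_force: [0.4, 0.1, -3.2]
width: 60.5
grasp_force: 30.0
```

Emit:
{"api": "arm_command", "payload": {"rows": [0,0,0,0.3,0.02,0,-0.5,0,0,0,0.6,0.04,0,-0.5,0,0,0,0.85,0.06,0,-0.5,0,0,0,0.98,0.067,0,-0.5,0,0,0,0.98,0.067,0,-0.5]}}

```text
t: 21.9
ee_pos: [453.9, 100.3, 101.4]
orientation: [-2.225, -2.217, 0.001]
ft_force: [0.3, -0.2, -3.8]
width: 60.4
grasp_force: 30.0
```

```bash
python3 - <<'E'
from h import *
im,d,p=grab("scene"); a=im[140:260,130:250]
save("p6.png",cv2.resize(a,None,fx=5,fy=5,interpolation=cv2.INTER_CUBIC))
o=ctrl.get_obs();print(o["t"],o["ee_pos"],o["ft_force"],o["width"])
# wood tray check: project hypothesised rim corners into the scene crop
K=np.array(p["camera_matrix"]);T=np.array(p["world_to_cam"])
c,s=np.cos(np.radians(.9)),np.sin(np.radians(.9))
P=np.array([[452.4+c*x-s*y,57.7+s*x+c*y,22.] for x,y in[(44,85.5),(44,-85.5),(-44,-85.5),(-44,85.5)]])
q=cv2.projectPoints(P,T[:3,:3],T[:3,3],K,np.array([p["k1"],0,0,0.]))[0][:,0]
print(((q-[130,140])*5).round())
E
```

```text
21.95 [453.70786466  99.4471869  101.4182797 ] [ 0.15479191  0.0311     -4.31954732] 60.2094803008385
[[248. 239.]
 [418. 301.]
 [324. 348.]
 [152. 280.]]
```

View pics/p6.png

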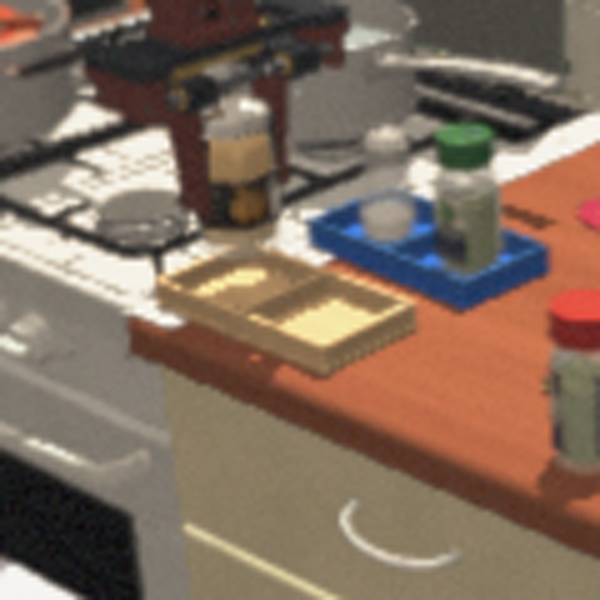

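Honey (240,180) hangs upright over the left wood compartment, and the projected tray corners agree with the picture to about 2 pixels. I lower it.

Emit:
{"api": "arm_command", "payload": {"rows": [0,0,0,-0.015,-0.02,0,-0.5,0,0,0,-0.015,-0.02,0.15,-0.5,0,0,0,-0.015,-0.02,0.3,-0.5,0,0,0,-0.015,-0.02,0.42,-0.5,0,0,0,-0.015,-0.02,0.465,-0.5]}}

```text
t: 22.45
ee_pos: [451.8, 97.4, 63.0]
orientation: [-2.228, -2.213, 0.003]
ft_force: [-0.3, -0.5, -3.9]
width: 60.4
grasp_force: 30.0
```

Emit:
{"api": "arm_command", "payload": {"rows": [0,0,0,0,0,0.012,-0.5,0,0,0,0,0,0.024,-0.5,0,0,0,0,0,0.036,-0.5,0,0,0,0,0,0.042,-0.5,0,0,0,0,0,0.042,-0.5]}}

```text
t: 22.95
ee_pos: [452.8, 97.9, 61.5]
orientation: [2.228, 2.215, 0.001]
ft_force: [-0.2, -0.1, -5.3]
width: 60.5
grasp_force: 30.0
```

Emit:
{"api": "arm_command", "payload": {"rows": [0,0,0,0,0,0.006,-0.5,0,0,0,0,0,0.012,-0.5,0,0,0,0,0,0.012,-0.5]}}

```text
t: 23.25
ee_pos: [452.6, 97.9, 60.3]
orientation: [2.228, 2.215, 0.0]
ft_force: [-0.4, 0.2, -3.9]
width: 60.2
grasp_force: 30.0
```

Emit:
{"api": "arm_command", "payload": {"rows": [0,0,0,0,0,0.006,-0.5,0,0,0,0,0,0.012,-0.5,0,0,0,0,0,0.012,-0.5]}}

```text
t: 23.55
ee_pos: [452.7, 97.9, 59.4]
orientation: [2.228, 2.215, 0.0]
ft_force: [-0.3, 0.1, -3.7]
width: 60.1
grasp_force: 30.0
```

Emit:
{"api": "arm_command", "payload": {"rows": [0,0,0,0,0,0.005,-0.5,0,0,0,0,0,0.005,-0.5]}}

```text
t: 23.75
ee_pos: [452.6, 97.9, 59.2]
orientation: [2.228, 2.215, 0.0]
ft_force: [-1.7, 0.0, 3.3]
width: 60.7
grasp_force: 30.0
```

Emit:
{"api": "arm_command", "payload": {"rows": [0,0,0,0,0,0,0.45,0,0,0,0,0,0,0.55,0,0,0,0,0,0,0.8,0,0,0,0,0,0,1,0,0,0,0,0,0,1]}}

```text
t: 24.25
ee_pos: [452.8, 97.9, 58.9]
orientation: [2.228, 2.215, 0.0]
ft_force: [0.2, 0.8, 0.4]
width: 86.8
grasp_force: 0.0
```

Emit:
{"api": "arm_command", "payload": {"rows": [0,0,0,0,0,0,1,0,0,0,0,0,-0.15,1,0,0,0,0,0,-0.4,1,0,0,0,0,0,-1,1,0,0,0,0,0,-1,1]}}

```text
t: 24.75
ee_pos: [455.9, 98.5, 144.1]
orientation: [2.224, 2.211, 0.012]
ft_force: [0.9, -0.7, 0.4]
width: 87.7
grasp_force: 0.0
```

Emit:
{"api": "arm_command", "payload": {"rows": [0,0,0,0,0,-0.45,1,0,0,0,-0.5,-0.02,-0.45,1,0,0,0,-1,-0.04,-0.45,1,0,0,0,-1,-0.04,-0.45,1]}}

```text
t: 25.15
ee_pos: [448.5, 15.1, 175.5]
orientation: [2.231, 2.211, -0.0]
ft_force: [0.3, -0.8, -0.4]
width: 87.8
grasp_force: 0.0
```

Emit:
{"api": "arm_command", "payload": {"rows": [0,0,0,-0.5,-0.02,0,1,0,0,0,-1,-0.04,0,1,0,0,0,-1,-0.04,0,1]}}

```text
t: 25.45
ee_pos: [445.3, -64.6, 175.1]
orientation: [2.231, 2.21, -0.0]
ft_force: [-0.2, 0.1, -0.5]
width: 87.6
grasp_force: 0.0
```

Emit:
{"api": "arm_command", "payload": {"rows": [0,0,0,-0.5,-0.02,0,1,0,0,0,-1,-0.04,0,1,0,0,0,-1,-0.04,0,1]}}

```text
t: 25.75
ee_pos: [442.2, -144.3, 175.2]
orientation: [2.231, 2.211, 0.001]
ft_force: [-0.1, 1.0, 0.3]
width: 87.6
grasp_force: 0.0
```

Emit:
{"api": "arm_command", "payload": {"rows": [0,0,0,-0.5,-0.02,0,1,0,0,0,-1,-0.04,0,1,0,0,0,-1,-0.04,0,1,0,0,0,-1,-0.04,0,1,0,0,0,-1,-0.04,0,1]}}

```text
t: 26.25
ee_pos: [437.8, -220.4, 174.7]
orientation: [-2.226, -2.215, -0.0]
ft_force: [-1.2, -0.2, 0.9]
width: 88.1
grasp_force: 0.0
```

```bash
python3 - <<'E'
from h import *
im,d,p=grab("scene"); a=im[140:260,130:290]
save("p7.png",cv2.resize(a,None,fx=5,fy=5,interpolation=cv2.INTER_CUBIC))
o=ctrl.get_obs();print(o["t"],o["ee_pos"],o["ft_force"],o["width"])
E
```

```text
26.3 [ 437.9313277  -220.37185827  174.76754208] [ 1.60980362 -0.03561931  0.81776741] 87.99716231930414
```

View pics/p7.png

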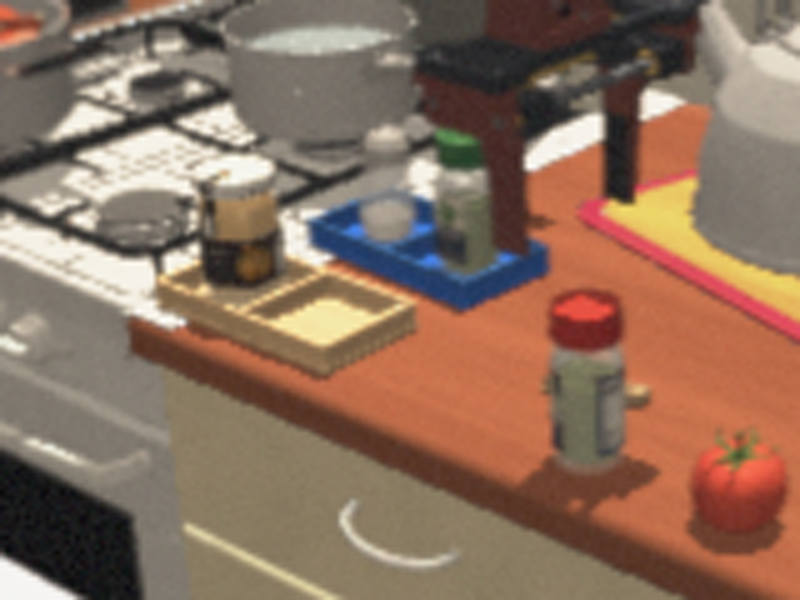

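Honey stands in the left wood compartment (240,225). Next, the red jar at (587,380).

Emit:
{"api": "arm_command", "payload": {"rows": [0,0,0,-0.147,0.015,0,1,0,0,0,-0.147,0.015,0.1,1,0,0,0,-0.147,0.015,0.3,1,0,0,0,-0.147,0.015,0.4,1,0,0,0,-0.147,0.015,0.4,1]}}

```text
t: 26.8
ee_pos: [438.3, -233.2, 141.6]
orientation: [-2.226, -2.213, 0.001]
ft_force: [-0.1, -0.0, -0.3]
width: 87.8
grasp_force: 0.0
```

Emit:
{"api": "arm_command", "payload": {"rows": [0,0,0,0,0,0.2,1,0,0,0,0,0,0.4,1,0,0,0,0,0,0.55,1,0,0,0,0,0,0.55,1]}}

```text
t: 27.2
ee_pos: [438.4, -233.4, 97.8]
orientation: [-2.226, -2.213, 0.001]
ft_force: [0.5, -0.2, 0.1]
width: 87.9
grasp_force: 0.0
```

Emit:
{"api": "arm_command", "payload": {"rows": [0,0,0,0,0,0.2,1,0,0,0,0,0,0.35,1,0,0,0,0,0,0.5,1,0,0,0,0,0,0.5,1]}}

```text
t: 27.6
ee_pos: [438.3, -233.4, 57.7]
orientation: [-2.226, -2.213, 0.001]
ft_force: [-0.2, -0.4, 0.1]
width: 87.8
grasp_force: 0.0
```

Emit:
{"api": "arm_command", "payload": {"rows": [0,0,0,0,0,0,0.3,0,0,0,0,0,0,0.1,0,0,0,0,0,0,-0.5,0,0,0,0,0,0,-0.5,0,0,0,0,0,0,-0.5]}}

```text
t: 28.1
ee_pos: [439.3, -233.9, 59.3]
orientation: [2.227, 2.215, 0.0]
ft_force: [1.0, -0.3, 0.1]
width: 51.2
grasp_force: 0.0
```

Emit:
{"api": "arm_command", "payload": {"rows": [0,0,0,0,0,0,-0.5,0,0,0,0,0,0,-0.5,0,0,0,0,0,0,-0.5,0,0,0,0,0,0,-0.5]}}

```text
t: 28.5
ee_pos: [439.1, -233.8, 59.1]
orientation: [-2.228, -2.215, 0.0]
ft_force: [-2.3, 0.7, 5.0]
width: 44.5
grasp_force: 30.0
```

Emit:
{"api": "arm_command", "payload": {"rows": [0,0,0,0,0,-0.1,-0.5,0,0,0,0,0,-0.25,-0.5,0,0,0,0,0,-0.45,-0.5,0,0,0,0,0,-0.6,-0.5,0,0,0,0,0,-0.6,-0.5]}}

```text
t: 29.0
ee_pos: [440.3, -234.4, 109.0]
orientation: [2.225, 2.212, 0.002]
ft_force: [-0.9, 0.3, -0.8]
width: 44.4
grasp_force: 30.0
```

Emit:
{"api": "arm_command", "payload": {"rows": [0,0,0,0.15,0.02,0,-0.5,0,0,0,0.4,0.04,0,-0.5,0,0,0,0.7,0.05,0,-0.5,0,0,0,1,0.06,0,-0.5]}}

```text
t: 29.4
ee_pos: [443.7, -152.3, 106.3]
orientation: [-2.228, -2.213, 0.001]
ft_force: [-0.6, 0.3, -1.1]
width: 44.3
grasp_force: 30.0
```

Emit:
{"api": "arm_command", "payload": {"rows": [0,0,0,0.3,0.02,0,-0.5,0,0,0,0.6,0.04,0,-0.5,0,0,0,1,0.06,0,-0.5]}}

```text
t: 29.7
ee_pos: [449.1, -72.5, 106.3]
orientation: [-2.228, -2.213, 0.001]
ft_force: [0.6, -0.4, -1.0]
width: 44.6
grasp_force: 30.0
```

Emit:
{"api": "arm_command", "payload": {"rows": [0,0,0,0.3,0.02,0,-0.5,0,0,0,0.6,0.04,0,-0.5,0,0,0,0.85,0.05,0,-0.5,0,0,0,1,0.06,0,-0.5,0,0,0,1,0.06,0,-0.5]}}

```text
t: 30.2
ee_pos: [454.4, 7.5, 106.5]
orientation: [-2.225, -2.217, 0.001]
ft_force: [-0.3, -0.1, -0.9]
width: 44.3
grasp_force: 30.0
```

Target z is 64.1, so down 42.4 in all, with y +7.

Emit:
{"api": "arm_command", "payload": {"rows": [0,0,0,0.1,-0.02,0,-0.5,0,0,0,0.1,-0.02,0.15,-0.5,0,0,0,0.1,-0.02,0.3,-0.5,0,0,0,0.1,-0.02,0.42,-0.5,0,0,0,0.1,-0.02,0.47,-0.5]}}

```text
t: 30.7
ee_pos: [452.4, 13.7, 67.8]
orientation: [-2.227, -2.213, 0.003]
ft_force: [-0.1, -1.0, -0.2]
width: 44.6
grasp_force: 30.0
```

Emit:
{"api": "arm_command", "payload": {"rows": [0,0,0,0,0,0.012,-0.5,0,0,0,0,0,0.024,-0.5,0,0,0,0,0,0.036,-0.5,0,0,0,0,0,0.042,-0.5,0,0,0,0,0,0.042,-0.5]}}

```text
t: 31.2
ee_pos: [453.5, 14.1, 66.2]
orientation: [2.228, 2.215, 0.001]
ft_force: [-0.6, 0.7, -1.0]
width: 44.2
grasp_force: 30.0
```

Emit:
{"api": "arm_command", "payload": {"rows": [0,0,0,0,0,0.006,-0.5,0,0,0,0,0,0.012,-0.5,0,0,0,0,0,0.012,-0.5]}}

```text
t: 31.5
ee_pos: [453.3, 14.1, 65.1]
orientation: [2.228, 2.215, 0.0]
ft_force: [0.5, 0.1, -0.5]
width: 44.5
grasp_force: 30.0
```

Emit:
{"api": "arm_command", "payload": {"rows": [0,0,0,0,0,0.006,-0.5,0,0,0,0,0,0.012,-0.5,0,0,0,0,0,0.012,-0.5]}}

```text
t: 31.8
ee_pos: [453.4, 14.1, 64.1]
orientation: [2.228, 2.215, 0.0]
ft_force: [-1.0, -0.4, 0.2]
width: 44.1
grasp_force: 30.0
```

Emit:
{"api": "arm_command", "payload": {"rows": [0,0,0,0,0,0.005,-0.5,0,0,0,0,0,0.005,-0.5]}}

```text
t: 32.0
ee_pos: [453.4, 14.1, 64.1]
orientation: [2.228, 2.215, 0.0]
ft_force: [-1.5, 0.1, 7.0]
width: 44.1
grasp_force: 30.0
```

Contact. Release, lift and retreat.

Emit:
{"api": "arm_command", "payload": {"rows": [0,0,0,0,0,0,0.1,0,0,0,0,0,0,0.25,0,0,0,0,0,0,0.6,0,0,0,0,0,0,1,0,0,0,0,0,0,1]}}

```text
t: 32.5
ee_pos: [453.4, 14.1, 63.6]
orientation: [-2.228, -2.215, 0.0]
ft_force: [0.1, -0.1, -0.2]
width: 75.7
grasp_force: 0.0
```

Emit:
{"api": "arm_command", "payload": {"rows": [0,0,0,0,0,0,1,0,0,0,0,0,-0.15,1,0,0,0,0,0,-0.4,1,0,0,0,0,0,-1,1,0,0,0,0,0,-1,1]}}

```text
t: 33.0
ee_pos: [456.6, 14.1, 148.8]
orientation: [2.223, 2.21, 0.01]
ft_force: [-0.2, 0.4, 0.4]
width: 87.5
grasp_force: 0.0
```

Emit:
{"api": "arm_command", "payload": {"rows": [0,0,0,0,0,-0.5,1,0,0,0,-0.5,0,-0.8,1,0,0,0,-1,0,-0.8,1,0,0,0,-1,0,-0.8,1]}}

```text
t: 33.4
ee_pos: [453.4, -68.9, 209.0]
orientation: [2.229, 2.209, 0.002]
ft_force: [0.2, 1.1, 0.2]
width: 88.0
grasp_force: 0.0
```

Emit:
{"api": "arm_command", "payload": {"rows": [0,0,0,-0.5,0,0,1,0,0,0,-1,0,0,1,0,0,0,-1,0,0,1]}}

```text
t: 33.7
ee_pos: [452.5, -148.5, 207.7]
orientation: [2.231, 2.211, -0.0]
ft_force: [0.6, -0.2, 0.1]
width: 88.1
grasp_force: 0.0
```

Emit:
{"api": "arm_command", "payload": {"rows": [0,0,0,-0.5,0,0,1,0,0,0,-1,0,0,1,0,0,0,-1,0,0,1]}}

```text
t: 34.0
ee_pos: [452.3, -228.2, 207.6]
orientation: [2.23, 2.211, -0.0]
ft_force: [-0.3, -0.2, -0.6]
width: 87.8
grasp_force: 0.0
```

Emit:
{"api": "arm_command", "payload": {"rows": [0,0,0,-0.5,0,0,1,0,0,0,-1,0,0,1,0,0,0,-1,0,0,1,0,0,0,-1,0,0,1,0,0,0,-1,0,0,1]}}

```text
t: 34.5
ee_pos: [451.2, -304.0, 207.2]
orientation: [-2.226, -2.215, -0.0]
ft_force: [0.4, 0.3, -1.0]
width: 87.7
grasp_force: 0.0
```

```bash
python3 - <<'E'
from h import *
a=grab("scene")[0][150:260,130:300]; b=grab("top")[0][150:260,105:275]
save("p8.png",np.vstack([cv2.resize(x,None,fx=2.7,fy=2.7,interpolation=cv2.INTER_CUBIC) for x in(a,b)]))
o=ctrl.get_obs();print(o["t"],o["ee_pos"],o["width"])
E
```

```text
34.6 [ 451.48036883 -304.23082051  207.54209764] 87.86545283203483
```

View pics/p8.png

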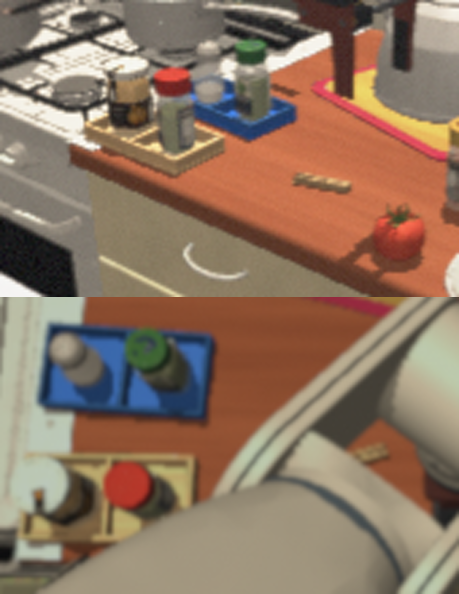

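All four things stand upright, each in its own compartment: in the top view (lower half), salt (70,350) and green (150,350) in blue, honey (45,485) and red (130,485) in wood. The tomato and yellow jar have not moved and the gripper is clear, so I hand the job in.

```bash
python3 -c "
from workcell import ctrl
print(ctrl.close_job())"
```

```text
the job is handed in; nothing more can be done
None
```

The job is handed in: salt and green jar stand upright in the blue tray, honey and red jar in the wooden tray, one to a compartment, with the yellow jar and tomato left where they were.

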